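# Set the pouch sealer up for long pouches

## Robot

A 6-joint arm with a two-finger parallel gripper is mounted at the origin on the work surface. World frame = base frame: x ahead of the robot, y to its left, z up, the work surface at z = 0. Lengths are in m, angles in rad, forces in N, time in s.
With the tool pointing down it reaches from about 0.25 to 0.775 m from the base axis. Payload 4 kg.
Tool frame: the origin (TCP) lies midway between the tips of the shut fingers; the grasp point (between the pads) lies 19 mm behind it (robot.grasp_offset is the distance from the TCP to the grasp point, in m); z points along the fingers, y is the direction in which the jaws open and shut (so a half turn about z gives the same grasp; the last joint's range is limited). The gripper opens to 94 mm and grips with 3 to 60 N. Pads are 16 mm wide; open, the fingers measure 119 mm over their backs; the gripper's body (75 mm by 177 mm) begins 78 mm behind the grasp point.
Start: joints at [-1.43, 0.087, 1.371, -0, 1.684, -0.103], TCP at [0.133, -0.534, 0.181] pointing down, gripper open.
Joint ranges: [-3.1, 3.1], [-0.76, 2.03], [0.27, 2.55], [-1.08, 4.22], [0.17, 2.65], [-2.57, 2.57]. Speed limits (rad/s): [2.79, 2.79, 3.14, 3.14, 3.14, 3.14].

## Interface

Orientations are given as [roll, pitch, yaw] about the fixed x, y, z axes, in that order (R = Rz(yaw) Ry(pitch) Rx(roll)).
In Python, from bench import status, viewer, order, robot gives the robot as it stands. The module is installed in compiled form; this text tells all that it offers.
- The arm moves only by the tool move_arm, never from a script. Its argument "targets" is a list of rows, each a list of 3 entries, a list of its own where there are three numbers: the shift along the tool's x, y, z in mm, then the turn, a rotation vector about the tool's x, y, z in degrees, then the opening, from -1 (shut) to 1 (fully open). A call has 1 to 20 rows; each row is the pose to reach, as a shift and turn from the pose commanded when the call began, along the tool's axes at that moment; what a row does not reach only later rows make up. A row lasts 1/8 s, in which the tool goes at most 62.5 mm and 10.7 degrees, less where a joint would pass 70% of its speed; a pose out of reach is approached as far as the arm can. A call with a gripper value outside its range is refused whole. The fingers move at their own pace and stop on an object; the grip force is fixed at half the most. Time passes only in rows, so rows that repeat a pose let the fingers close. It gives the time, the measured TCP pose, the force and the opening at its end, in the units of the state.
- status.get_obs(): the state, without advancing time (a new reading comes with each control period).
- viewer.snapshot(name): name is "scene" or "top" or "wrist"; returns the picture (480x640x3 uint8, red, green, blue); there is no depth.
- viewer.camera_model(name): a dict with "K" (3x3 intrinsics, pixels), "D" ([k1, k2, p1, p2, k3] as OpenCV has them; the pictures are not rectified), "xyz" and "attitude" of the camera in the world; the wrist camera has in their place "T_tool_cam" (4x4, takes a point from camera to tool coordinates, whose origin is the TCP and whose axes are the flange's). Camera axes: x right, y up, looking along -z (the intrinsics and any distortion apply to the point x, -y, -z); pixel columns grow to the right and rows downward; lengths in m; the calibration is good to about 2 mm. A picture is of the moment at which its call begins: read the wrist's pose just before it. camera_model takes no time and is no camera call.
- order.close_job(): hands the job in, once; it reports no verdict.
The state is a dict: "time": time; "joint_positions": joint angles; "qvel": joint speeds; "joint_torque": joint torques, N m; "tool_pos": TCP position; "ee_rot": TCP orientation; "wrist_force": force on the tool from outside, world axes, zero at the start; "wrist_torque": the same for the moment, N m; "width": finger opening in m.
Only numpy, scipy, OpenCV 4.12 (cv2) and the standard library are available. Lean on these libraries where they do the work, as an engineer would, in place of code of your own. Each camera call takes 0.05 s, during which the arm holds its last target. There are 200 camera calls.

## Task

Set the vacuum pouch sealer up for long pouches: on its top panel press the round key, then the square key, then the oblong key, one at a time and each right down. Then pull the pouch rest out by its crossbar until the second ring on its leg stands at the collar mouth and, with your fingers holding the bar there against its return spring, slide along the bar to push the cam lever fully closed. Finish while still gripping the bar at that mark, without letting go, and leave the other things on the counter where they are.

Things in the scene. Friction and masses are not known exactly. Their poses are not given: they have to be found in the camera images.
- sealer: vacuum pouch sealer fixed to the counter, 380 mm long (its x) by 190 mm deep (its y), 95 mm high at the rear key panel, 84 mm at the black jaw lid in front. Origin at the centre of its underside on the counter; its x runs along its length, its +y to its rear (key panel), z up. The pouch rest comes out of its front, towards its -y
- round_key_top (a point): centre of the top face of the round key, diameter 24 mm, white plastic, its top 9 mm above the key panel, which is flat and level; it is the key nearest the sealer's +x end, 70 mm from the oblong key
- round_key (a joint): travel of the round key in m: 0 up, 0.005 fully down; spring, about 5 N fully down, springs back up by itself
- square_key_top (a point): centre of the top face of the square key, 22 by 22 mm, white plastic, its top 9 mm above the key panel, which is flat and level; it is nearest the dark display, on the sealer's -x side, 70 mm from the oblong key
- square_key (a joint): travel of the square key in m: 0 up, 0.005 fully down; spring, about 5 N fully down, springs back up by itself
- oblong_key_top (a point): centre of the top face of the oblong key, 42 mm (sealer x) by 18 mm, white plastic, its top 9 mm above the key panel, which is flat and level; it stands between the other two keys
- oblong_key (a joint): travel of the oblong key in m: 0 up, 0.005 fully down; spring, about 5 N fully down, springs back up by itself
- bar_center (a point): middle of the pouch rest's crossbar: a smooth level steel bar, 12 mm in diameter and 264 mm long, along the sealer's x, its axis 33 mm above the counter, open below and above, with rubber ends 15 mm in diameter. The bar is carried at its middle by the flat leg (20 mm wide, 12 mm high). It only moves with the leg, along the sealer's y; nothing else moves or turns, and a hand that straddles the bar can slide along it. Axes as the sealer's
- leg (a joint): how far the pouch rest is pulled out, m: 0 home (bar axis 12 mm in front of the collar mouth), 0.085 at the outer stop; grows as the bar moves to the sealer's -y. Three dark rings are engraved round the leg; the first, second and third stand at the collar mouth at 0.020, 0.045 and 0.070. A return spring draws the leg back home with 3 to 4 N whenever it is not held or locked
- collar_mouth (a point): centre of the collar mouth, where the leg comes out of the dark steel clamp collar (70 mm wide, 20 to 48 mm above the counter, 45 mm deep) on the sealer's front; the rings are read here. From the mouth back to the sealer's front face is 45 mm. Axes as the sealer's
- lever_pivot (a point): upright pivot of the cam lever on top of the collar, 25 mm to the sealer's +x of the leg's middle and 13 mm behind the collar mouth. The point turns with the lever: its -y points along the lever to its free end
- lever_end (a point): middle of the round free end (7 mm radius) of the cam lever, 108 mm from the pivot. The lever is a flat level steel arm 14 mm wide, with a black sleeve on its last third, 51 to 59 mm above the counter: it passes over the crossbar, 12 mm clear of it, so that fingers reaching down over the bar from above push it sideways. Axes as lever_pivot
- lever (a joint): cam lever angle, rad: 0 fully open, slanting 30 degrees to the sealer's +x side of the leg direction; 0.52 fully closed at its stop, parallel to the leg. It closes as its free end moves to the sealer's -x, needs 1 to 4 N at the bar and stays where left. In the second half of the swing it clamps a brake shoe on the leg; closed, this holds the leg against the spring, but a firm pull shifts it
- griddle: bystander: square aluminium griddle, 250 mm, rim 22 mm high, with a black handle; origin centre of its underside
- salt_cellar: bystander: round white plastic salt cellar with a flip lid, diameter 86 mm, 58 mm high
- turner: bystander: green silicone turner, 320 mm long, lying flat
- coaster: bystander: round wooden coaster, diameter 96 mm, 10 mm thick, under the glass cup
- glass_cup: bystander: glass cup, diameter 72 mm, 95 mm high, on the coaster
- prep_bowl: bystander: steel bowl, diameter 130 mm, 55 mm high
- oil_bottle: bystander: green glass bottle, diameter 60 mm, 210 mm high
- pepper_mill: bystander: wooden pepper mill, 145 mm high

How it is judged:
On the way, in this order (a step that is already met when the one before it is completed fails the run):
1. the round key is pressed right down, the other keys up (value of joint round_key above 0.004 m and value of joint each of square_key, oblong_key below 0.0015 m), for 0.05 s.
2. the square key is pressed right down, the other keys up (value of joint square_key above 0.004 m and value of joint each of round_key, oblong_key below 0.0015 m), for 0.05 s.
3. the oblong key is pressed right down, the other keys up (value of joint oblong_key above 0.004 m and value of joint each of round_key, square_key below 0.0015 m), for 0.05 s.
4. the fingers hold the pouch rest at its second ring (45 mm, within 5 mm) with the cam lever still open (value of joint leg between 0.04 and 0.05 m and contact force between the fingers and leg above 1 N and value of joint lever below 0.18 rad), for 0.2 s.
5. the cam lever is on its way while the fingers hold the pouch rest at the mark (value of joint leg between 0.04 and 0.05 m and contact force between the fingers and leg above 0.5 N and value of joint lever between 0.2 and 0.44 rad), for 0.02 s.
6. the cam lever is fully closed and the fingers still hold the pouch rest at the mark (value of joint leg between 0.04 and 0.05 m and contact force between the fingers and leg above 1 N and value of joint lever above 0.48 rad), for 0.2 s.
At the end, for the whole second after the job is handed in: The cam lever is fully closed (0.48 rad or more of 0.52), the pouch rest is out at its second ring (45 mm, within 5 mm) and still, the fingers are still gripping it (more than 4 N of contact), and all three keys are up again (value of joint leg between 0.04 and 0.05 m and contact force between the fingers and leg above 4 N and value of joint lever above 0.48 rad and velocity of joint leg between -0.01 and 0.01 m/s and value of joint each of round_key, square_key, oblong_key below 0.0015 m); the arm keeps its last pose, push and grip.
It fails at once if the cam lever is pushed past its first half while the pouch rest is more than 8 mm off its second ring (value of joint lever above 0.26 rad and (value of joint leg below 0.037 m or value of joint leg above 0.053 m)).
It fails at once if another thing on the counter is shifted by more than 20 mm (distance of any of griddle, salt_cellar, turner, coaster, glass_cup, prep_bowl, oil_bottle, pepper_mill from where it was at the start of the episode above 0.02 m).
It fails at once if the glass cup, bottle or pepper mill is tipped (angle between any of glass_cup, oil_bottle, pepper_mill's own z axis and vertical above 0.35 rad).
It also fails if it takes over 53 s, if anything falls off the work surface, if the arm or the gripper's body presses on something with over 40 N, if the wrist force passes 120 N, or if a joint passes its speed limit or range.

## Working session

There is one attempt and no reset: what is moved stays moved. The work goes in short steps, Python scripts to look and compute and a tool call to move; the robot and the scene stay as the last step left them, time stands still between calls to the robot, and variables do not carry over. Pictures are saved under pics/ and viewed, about 8 in all and at most 12, crops included, and the job is handed in when it is done.

Besides the shell and the picture viewer there is one more tool, called after "Request:" by a JSON object that holds its "api" and its "payload". move_arm: Moves the arm, as the interface text tells. Its arguments: {"type":"object","properties":{"targets":{"type":"array"}},"required":["targets"]}

```bash
ls; mkdir -p pics
cat > h.py <<'E'
import numpy as np, cv2
from scipy.spatial.transform import Rotation as R
from bench import status, viewer, order, robot
def cam(name, obs=None):
    m=viewer.camera_model(name)
    K=np.array(m["K"]);D=np.array(m["D"],float)
    if name=="wrist":
        T=np.array(m["T_tool_cam"]); Rt=R.from_euler('xyz',obs["ee_rot"]).as_matrix()
        return K,D,Rt@T[:3,:3],Rt@T[:3,3]+np.array(obs["tool_pos"])
    return K,D,R.from_euler('xyz',m["attitude"]).as_matrix(),np.array(m["xyz"])
def ray(c,uv):
    K,D,Rc,t=c
    n=cv2.undistortPoints(np.array(uv,float).reshape(-1,1,2),K,D).reshape(-1,2)
    return t,(Rc@np.c_[n[:,0],-n[:,1],-np.ones(len(n))].T).T
def onz(c,uv,z):
    t,d=ray(c,uv); return t+d*((z-t[2])/d[:,2])[:,None]
def proj(c,P):
    K,D,Rc,t=c; q=(np.atleast_2d(P)-t)@Rc; q=q*[1,-1,-1]
    return cv2.projectPoints(q,np.zeros(3),np.zeros(3),K,D)[0].reshape(-1,2)
def snap(name,fn):
    o=status.get_obs(); im=viewer.snapshot(name); cv2.imwrite(fn,im[:,:,::-1]); return im,o
E
python3 - <<'E'
from h import *
for n in("top","scene"):
    snap(n,f"pics/{n}0.png"); m=viewer.camera_model(n); print(n,m)
print(viewer.camera_model("wrist")); print(status.get_obs())
E
```

```text
pics
top {'K': array([[505.66937918,   0.        , 320.95653689],
       [  0.        , 505.66937918, 238.36431414],
       [  0.        ,   0.        ,   1.        ]]), 'D': array([-0.0668244,  0.       ,  0.       ,  0.       ,  0.       ]), 'xyz': array([ 0.45919861, -0.074521  ,  1.22187277]), 'attitude': array([ 0.12811324,  0.00371346, -1.54335851])}
scene {'K': array([[445.8895599 ,   0.        , 312.75723346],
       [  0.        , 445.8895599 , 240.12175356],
       [  0.        ,   0.        ,   1.        ]]), 'D': array([0.00139982, 0.        , 0.        , 0.        , 0.        ]), 'xyz': array([1.45324636, 0.34977729, 0.97854494]), 'attitude': array([0.81491436, 0.00326423, 2.0317864 ])}
{'K': array([[380.86625422,   0.        , 319.96086255],
       [  0.        , 380.86625422, 236.14843094],
       [  0.        ,   0.        ,   1.        ]]), 'D': array([0.01395485, 0.        , 0.        , 0.        , 0.        ]), 'T_tool_cam': array([[ 9.13501089e-04,  9.58228579e-01,  2.86002021e-01,
         8.48829209e-02],
       [ 9.99999235e-01, -1.11382610e-03,  5.37757078e-04
[... 173 characters left out ...]
        1.00000000e+00]])}
{'time': 0.1, 'joint_positions': array([-1.43009269e+00,  8.78685198e-02,  1.37206700e+00,  1.22522260e-05,
        1.68358753e+00, -1.03114999e-01]), 'qvel': array([ 0.00082397, -0.00166661, -0.00398335, -0.0008968 , -0.00046022,
       -0.00151938]), 'joint_torque': array([ 1.87851569e-03, -3.41250587e+01, -3.03301084e+01,  7.20838364e-02,
        3.03464534e-02, -9.86406417e-05]), 'tool_pos': array([ 0.13269325, -0.5332105 ,  0.17954645]), 'ee_rot': array([-3.13967376e+00, -2.10812504e-04,  2.43819800e-01]), 'wrist_force': array([-0.08782941,  0.00736939,  0.29150383]), 'wrist_torque': array([ 0.04164473, -0.01678355,  0.03516964]), 'width': 0.09388354165669203}
```

View pics/top0.png

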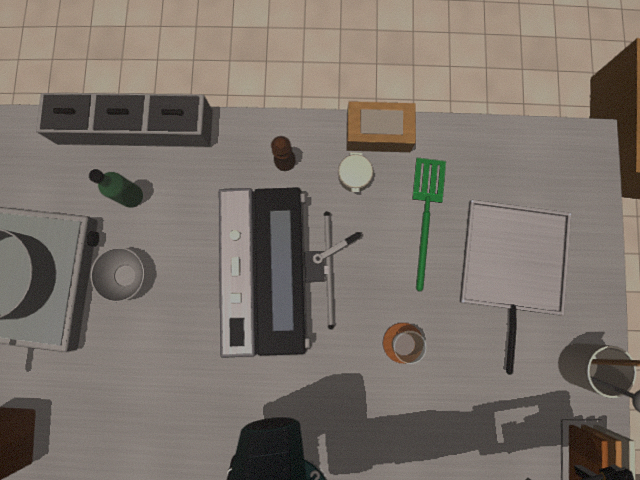

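View pics/scene0.png

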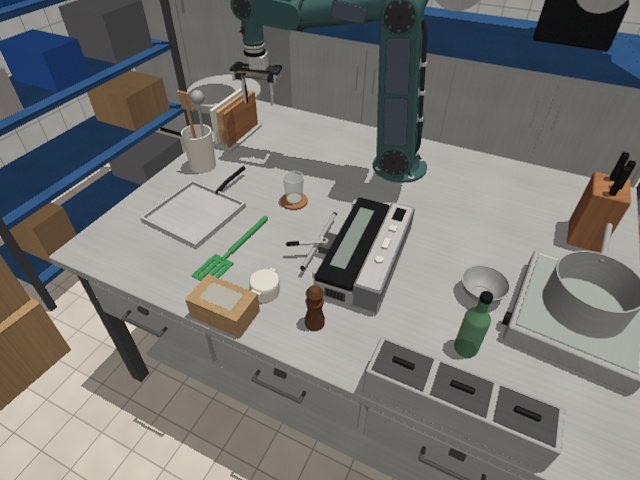

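The top view shows the sealer with its keys at about (236,236) round, (236,267) oblong and (236,298) square. The bar runs (327,213) to (332,327), and the lever runs from (317,259) to (359,236). The sealer's x is close to world +x and its front faces world -y. The scene view agrees.

Run:
```python
from h import *
c=cam("top")
im=cv2.imread("pics/top0.png"); 
print("keys",onz(c,[(236,236),(236,267),(236,298)],.104).round(4).tolist())
print("bar",onz(c,[(327,213),(332,327)],.033).round(4).tolist())
print("lever",onz(c,[(317.5,259),(359,236)],.059).round(4).tolist())
print("others",onz(c,[(355,172),(283,153),(405,343),(428,168),(420,288)],.03).round(3).tolist())
crop=cv2.resize(im[180:360,210:370],None,fx=5,fy=3.33*1.5/1.5*1.0,interpolation=cv2.INTER_CUBIC)
```

```text
keys [[0.6032, 0.1236, 0.104], [0.5339, 0.1203, 0.104], [0.4656, 0.117, 0.104]]
bar [[0.6736, -0.0786, 0.033], [0.4054, -0.0972, 0.033]]
lever [[0.5606, -0.0594, 0.059], [0.6167, -0.1542, 0.059]]
others [[0.777, -0.144, 0.03], [0.82, 0.032, 0.03], [0.373, -0.268, 0.03], [0.792, -0.321, 0.03], [0.501, -0.302, 0.03]]
```

Request:
{"api": "move_arm", "payload": {"targets": [[[538,-437,-100],[0,0,10],-1],[[538,-437,-100],[0,0,10],-1],[[538,-437,-100],[0,0,10],-1],[[538,-437,-100],[0,0,10],-1],[[538,-437,-100],[0,0,10],-1],[[538,-437,-100],[0,0,10],-1],[[538,-437,-100],[0,0,10],-1],[[538,-437,-100],[0,0,10],-1],[[538,-437,-100],[0,0,10],-1],[[538,-437,-100],[0,0,10],-1],[[538,-437,-100],[0,0,10],-1],[[538,-437,-100],[0,0,10],-1],[[538,-437,-100],[0,0,10],-1],[[538,-437,-100],[0,0,10],-1],[[538,-437,-100],[0,0,10],-1],[[538,-437,-100],[0,0,10],-1]]}}

```text
time: 2.1
tool_pos: [0.5489, 0.0192, 0.2809]
ee_rot: [3.141, -0.0, 0.068]
wrist_force: [1.2, 0.4, 0.5]
width: 0.0002
```

Run:
```python
from h import *
im,o=snap("wrist","pics/w1.png"); print(o["time"],o["tool_pos"],o["ee_rot"],np.abs(o["qvel"]).max())
np.save("w1.npy",np.r_[o["tool_pos"],o["ee_rot"]])
```

```text
2.1 [0.54892038 0.01916859 0.28086232] [ 3.14130592e+00 -4.10055912e-04  6.75211173e-02] 0.0060948299444479066
```

View pics/w1.png

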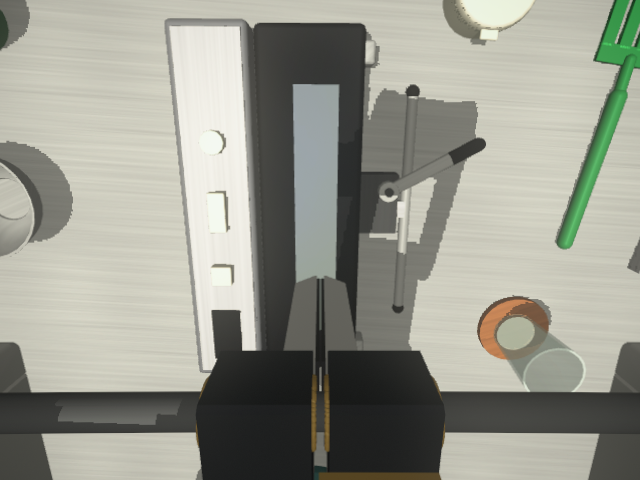

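The wrist view shows the keys at about (212,142) round, (217,212) oblong and (222,274) square, and the bar ends at (413,91) and (398,308). The lever pivot is at (388,191) and its tip at about (482,145). I'll refine these with masks.

```bash
cat > m.py <<'E'
from h import *
im=cv2.imread("pics/w1.png"); p=np.load("w1.npy"); c=cam("wrist",dict(tool_pos=p[:3],ee_rot=p[3:]))
g=im.min(2)
print("panel",np.median(g[300:305,205:235]), "profile round row142",g[142,192:232].tolist()); print("obl row212",g[212,200:236].tolist())
big=cv2.resize(im[110:300,180:260],None,fx=5,fy=3,interpolation=cv2.INTER_NEAREST)
big2=cv2.resize(im[70:320,350:500],None,fx=2.28,fy=2.28,interpolation=cv2.INTER_CUBIC)
out=np.zeros((570,400+345,3),np.uint8); out[:570,:400]=big; out[:570,400:400+342]=big2[:570,:342]
cv2.imwrite("pics/crop1.png",out)
K=onz(c,[(211,142),(218,212),(222,274)],.104); print("keys",K.round(4).tolist(),np.linalg.norm(np.diff(K,axis=0),axis=1))
B=onz(c,[(413,91),(398,308)],.033); print("bar",B.round(4).tolist(),np.linalg.norm(B[0]-B[1]),B.mean(0), np.degrees(np.arctan2(*(B[0]-B[1])[[1,0]])))
L=onz(c,[(388.5,191),(482,144)],.059);print("lever",L.round(4).tolist(),np.linalg.norm(L[0]-L[1]),np.degrees(np.arctan2(*(L[1]-L[0])[[1,0]])))
E
python3 m.py
```

```text
panel 223.0 profile round row142 [232, 232, 233, 232, 232, 232, 218, 232, 238, 239, 239, 239, 240, 239, 240, 240, 240, 240, 241, 240, 240, 241, 241, 241, 241, 241, 241, 241, 241, 240, 204, 130, 101, 125, 217, 231, 230, 231, 232, 233]
obl row212 [231, 230, 229, 232, 233, 232, 231, 224, 234, 239, 239, 240, 240, 240, 240, 240, 240, 240, 240, 240, 240, 240, 240, 236, 206, 136, 100, 122, 205, 229, 229, 228, 226, 227, 229, 229]
keys [[0.6081, 0.1295, 0.104], [0.5385, 0.1233, 0.104], [0.4701, 0.1195, 0.104]] [0.06981766 0.0684913 ]
bar [[0.6739, -0.0761, 0.033], [0.4075, -0.0934, 0.033]] 0.2670284195817008 [ 0.54069022 -0.08476586  0.033     ] 3.724846394410024
lever [[0.5649, -0.0575, 0.059], [0.623, -0.1526, 0.059]] 0.11148574003174455 -58.60307665918239
```

View pics/crop1.png

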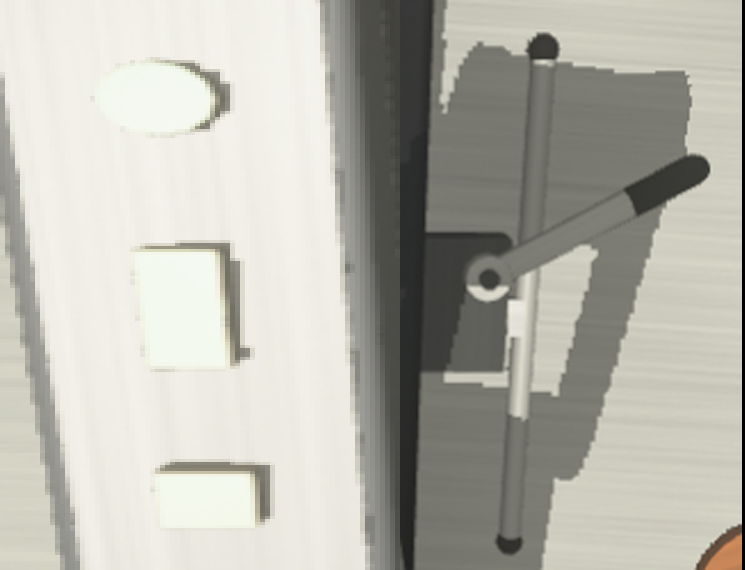

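Request:
{"api": "move_arm", "payload": {"targets": [[[64,-103,50],[0,0,0],-1],[[64,-103,160],[0,0,0],-1],[[64,-103,160],[0,0,0],-1],[[64,-103,160],[0,0,0],-1],[[64,-103,160],[0,0,0],-1],[[64,-103,176],[0,0,0],-1],[[64,-103,179],[0,0,0],-1],[[64,-103,182],[0,0,0],-1],[[64,-103,182],[0,0,0],-1]]}}

```text
time: 3.28
tool_pos: [0.6063, 0.1271, 0.0991]
ee_rot: [3.142, -0.001, 0.069]
wrist_force: [1.6, 0.3, -0.5]
width: 0.0005
```

Run:
```python
from h import *
im,o=snap("wrist","pics/w2.png"); print(o["tool_pos"],o["wrist_force"])
cv2.imwrite("pics/w2c.png",cv2.resize(im[150:420,180:460,::-1],None,fx=2.2,fy=2.2))
```

```text
[0.60628721 0.12711296 0.09908179] [ 1.58248789  0.25232289 -0.49221425]
```

View pics/w2c.png

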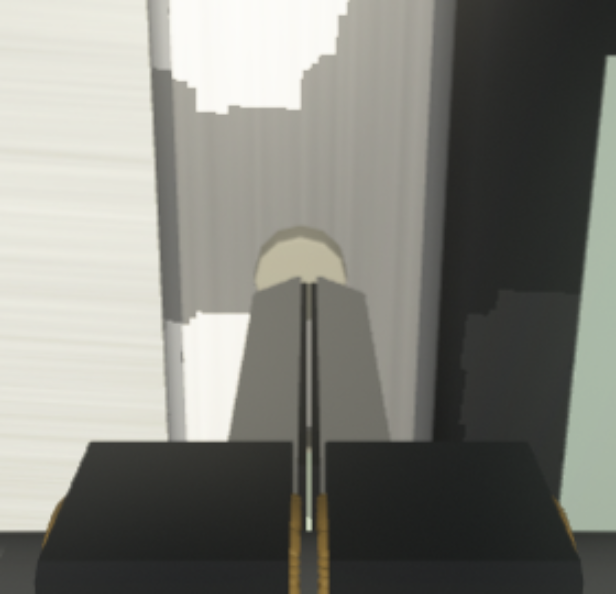

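The fingertips are laterally over the round key, about 1–2 mm off, and there is no force yet. I'll continue down in small steps.

Request:
{"api": "move_arm", "payload": {"targets": [[[0,-1,2],[0,0,0],-1],[[0,-1,2],[0,0,0],-1]]}}

```text
time: 3.58
tool_pos: [0.606, 0.1285, 0.0965]
ee_rot: [3.142, 0.0, 0.069]
wrist_force: [-0.3, 0.1, -1.0]
width: 0.0002
```

Request:
{"api": "move_arm", "payload": {"targets": [[[0,0,1],[0,0,0],-1],[[0,0,2],[0,0,0],-1],[[0,0,2],[0,0,0],-1]]}}

```text
time: 3.95
tool_pos: [0.6059, 0.1283, 0.0944]
ee_rot: [3.141, 0.0, 0.069]
wrist_force: [0.2, 0.6, 0.1]
width: 0.0007
```

Run:
```python
from h import *
o=status.get_obs(); print(o["tool_pos"],o["wrist_force"],o["wrist_torque"],o["joint_torque"])
```

```text
[0.60592661 0.12834188 0.09437238] [0.20573687 0.58332132 0.07750884] [0.04667309 0.06528282 0.03114798] [ 6.02793167e-03 -4.11987805e+01 -2.96891052e+01  1.22330358e-02
 -7.85499299e-02 -4.36914888e-06]
```

Request:
{"api": "move_arm", "payload": {"targets": [[[0,0,1],[0,0,0],-1],[[0,0,2],[0,0,0],-1],[[0,0,2],[0,0,0],-1]]}}

```text
time: 4.32
tool_pos: [0.6059, 0.1283, 0.0924]
ee_rot: [3.141, 0.0, 0.069]
wrist_force: [0.4, -0.8, 0.3]
width: 0.0005
```

Request:
{"api": "move_arm", "payload": {"targets": [[[0,0,1],[0,0,0],-1],[[0,0,2],[0,0,0],-1],[[0,0,2],[0,0,0],-1]]}}

```text
time: 4.7
tool_pos: [0.6059, 0.1283, 0.0904]
ee_rot: [3.141, 0.0, 0.069]
wrist_force: [-0.3, -0.1, -1.7]
width: 0.0005
```

Run:
```python
from h import *
im,o=snap("wrist","pics/w3.png"); print(o["time"],o["tool_pos"],o["wrist_force"])
s,_=snap("scene","pics/s3.png")
c=cam("scene"); P=proj(c,[o["tool_pos"],o["tool_pos"]-[0,0,o["tool_pos"][2]]]); print(P)
u,v=P[0].astype(int)
a=cv2.resize(im[190:330,240:400,::-1],None,fx=2.5,fy=2.5,interpolation=cv2.INTER_CUBIC); b=cv2.resize(s[v-50:v+38,u-50:u+50,::-1],None,fx=4,fy=4,interpolation=cv2.INTER_CUBIC)[:350]
cv2.imwrite("pics/c3.png",np.hstack([a,b[:350]]))
```

```text
4.7 [0.6059239 0.1283472 0.0903841] [-0.3106159  -0.10521463 -1.65416215]
[[378.41196004 261.0151458 ]
 [375.37010059 282.66648572]]
```

View pics/c3.png

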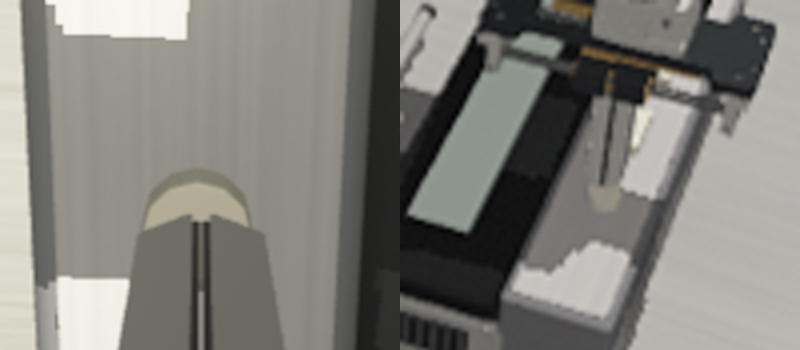

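Request:
{"api": "move_arm", "payload": {"targets": [[[0,-1,1],[0,0,0],-1],[[0,-1,2],[0,0,0],-1],[[0,-1,3],[0,0,0],-1],[[0,-1,3],[0,0,0],-1]]}}

```text
time: 5.3
tool_pos: [0.6058, 0.1293, 0.0874]
ee_rot: [3.141, 0.0, 0.069]
wrist_force: [-0.2, 0.0, 0.3]
width: 0.0001
```

Run:
```python
from h import *
K=cv2
c=cam("scene"); o=status.get_obs(); print(o["tool_pos"],o["wrist_force"],o["wrist_torque"])
# same check on initial scene picture / keys: known heights
p=np.load("w1.npy"); cw=cam("wrist",dict(tool_pos=p[:3],ee_rot=p[3:])); ct=cam("top")
def tri(obs):
    A=np.zeros((3,3));b=np.zeros(3)
    for cc,uv in obs:
        t,d=ray(cc,[uv]); d=d[0]/np.linalg.norm(d); M=np.eye(3)-np.outer(d,d); A+=M;b+=M@t
    X=np.linalg.solve(A,b); return X.round(4),[np.round(proj(cc,X)[0]-uv,1).tolist() for cc,uv in obs]
print("round w+top",tri([(cw,(211.4,142.3)),(ct,(236,236))]))
print("obl",tri([(cw,(216.8,212.7)),(ct,(236,267))]))
for n,f in(("key .104",[.607,.128,.104]),("key .094",[.607,.128,.094])): print(n,proj(c,f),proj(ct,f),proj(cw,f))
```

```text
[0.6058408  0.12934378 0.08737998] [-0.24587284  0.01378438  0.29332623] [-0.01065529 -0.01174494 -0.05678571]
round w+top (array([0.6058, 0.1282, 0.0958]), [[3.2, 1.7], [-1.3, -0.7]])
obl (array([0.5351, 0.1241, 0.096 ]), [[2.4, 0.7], [-1.1, -0.3]])
key .104 [[378.64075139 257.77482251]] [[234.13332774 234.2834947 ]] [[212.51569586 143.22321036]]
key .094 [[378.28509129 260.31510422]] [[234.90272213 234.88502244]] [[215.22488849 142.70353371]]
```

Run:
```python
from h import *
c=cam("scene")
p=np.array([.1327,-.5332,.1795]); Rm=R.from_euler('xyz',[-3.13967,-.0002,.24382]).as_matrix()
for h in (0,.015,.03): print(h,proj(c,[p+Rm@[0,s*.053,-h] for s in(1,-1)]).round(1).tolist())
im=cv2.imread("pics/scene0.png"); a=cv2.resize(im[60:120,215:295],None,fx=5,fy=5,interpolation=cv2.INTER_CUBIC)
s,o=snap("scene","pics/s4.png"); t,_=snap("wrist","pics/w4.png"); print(o["tool_pos"],o["wrist_force"])
b=cv2.resize(s[225:285,340:420,::-1],None,fx=5,fy=5,interpolation=cv2.INTER_CUBIC)
for i in range(0,60,10): cv2.putText(a,str(60+i),(0,i*5+8),0,.35,(0,0,255)); cv2.putText(b,str(225+i),(0,i*5+8),0,.35,(0,0,255))
cv2.imwrite("pics/c4.png",np.hstack([a,b]))
```

```text
0 [[246.6, 107.6], [273.4, 110.3]]
0.015 [[246.2, 103.9], [273.1, 106.6]]
0.03 [[245.8, 100.1], [272.8, 102.8]]
[0.6058408  0.12934378 0.08737998] [-0.24587284  0.01378438  0.29332623]
```

View pics/c4.png

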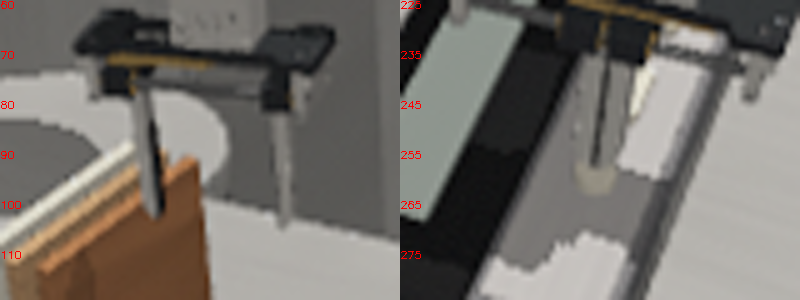

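The projected start TCP is about 5.5 px below the visible fingertips at (246,102) and (272,104). So the real tips end roughly 20 mm short of the reported TCP, and the wrist view agrees. I'll check what `robot` says.

Run:
```python
from bench import robot
print(robot, [a for a in dir(robot) if not a.startswith('__')])
for a in dir(robot):
    if not a.startswith('_'):
        v=getattr(robot,a)
        if not callable(v): print(a,v)
```

```text
<Robot object at 0x7f74189bfa10> ['IKError', 'grasp_offset']
grasp_offset 0.0188
```

Request:
{"api": "move_arm", "payload": {"targets": [[[0,0,2],[0,0,0],-1],[[0,0,3],[0,0,0],-1],[[0,0,4],[0,0,0],-1],[[0,0,4],[0,0,0],-1]]}}

```text
time: 5.9
tool_pos: [0.6059, 0.1293, 0.0834]
ee_rot: [3.141, 0.0, 0.069]
wrist_force: [0.6, -0.2, -0.4]
width: 0.0003
```

Request:
{"api": "move_arm", "payload": {"targets": [[[0,0,2],[0,0,0],-1],[[0,0,2],[0,0,0],-1],[[0,0,2],[0,0,0],-1]]}}

```text
time: 6.28
tool_pos: [0.6059, 0.1294, 0.0815]
ee_rot: [3.142, -0.0, 0.069]
wrist_force: [0.0, -0.1, 0.1]
width: 0.0005
```

Request:
{"api": "move_arm", "payload": {"targets": [[[0,0,2],[0,0,0],-1],[[0,0,2],[0,0,0],-1],[[0,0,2],[0,0,0],-1]]}}

```text
time: 6.65
tool_pos: [0.6062, 0.1294, 0.0799]
ee_rot: [3.141, -0.001, 0.069]
wrist_force: [0.6, -0.4, 0.7]
width: 0.0005
```

Request:
{"api": "move_arm", "payload": {"targets": [[[0,0,2],[0,0,0],-1],[[0,0,2],[0,0,0],-1],[[0,0,2],[0,0,0],-1]]}}

```text
time: 7.02
tool_pos: [0.6062, 0.1294, 0.0779]
ee_rot: [3.142, -0.001, 0.069]
wrist_force: [-0.2, -0.3, 2.6]
width: 0.0002
```

Request:
{"api": "move_arm", "payload": {"targets": [[[0,0,2],[0,0,0],-1],[[0,0,3],[0,0,0],-1],[[0,0,3],[0,0,0],-1]]}}

```text
time: 7.4
tool_pos: [0.6062, 0.1294, 0.0754]
ee_rot: [3.142, -0.001, 0.069]
wrist_force: [-0.6, -0.6, 7.1]
width: 0.0004
```

Request:
{"api": "move_arm", "payload": {"targets": [[[0,0,1],[0,0,0],-1],[[0,0,1],[0,0,0],-1]]}}

```text
time: 7.65
tool_pos: [0.6063, 0.1294, 0.0753]
ee_rot: [3.142, -0.001, 0.069]
wrist_force: [-1.5, -0.7, 8.2]
width: 0.0005
```

Bottomed: z holds at 0.0753 with 8 N. That puts the fingertips about 24 mm behind the reported TCP. Now the square key.

Request:
{"api": "move_arm", "payload": {"targets": [[[0,0,-25],[0,0,0],-1],[[0,0,-25],[0,0,0],-1],[[-60,0,-25],[0,0,0],-1],[[-120,0,-25],[0,0,0],-1],[[-138,0,-25],[0,0,0],-1],[[-138,0,-25],[0,0,0],-1],[[-138,0,-25],[0,0,0],-1],[[-138,0,-8],[0,0,0],-1],[[-138,0,-5],[0,0,0],-1],[[-138,0,-3],[0,0,0],-1],[[-138,0,0],[0,0,0],-1],[[-138,0,0],[0,0,0],-1],[[-138,0,0],[0,0,0],-1]]}}

```text
time: 9.28
tool_pos: [0.4687, 0.1197, 0.0753]
ee_rot: [3.141, -0.001, 0.069]
wrist_force: [-2.5, -0.0, 8.6]
width: 0.0006
```

Request:
{"api": "move_arm", "payload": {"targets": [[[0,0,-25],[0,0,0],-1],[[0,0,-25],[0,0,0],-1],[[50,0,-25],[0,0,0],-1],[[69,0,-25],[0,0,0],-1],[[69,0,-25],[0,0,0],-1],[[69,0,-25],[0,0,0],-1],[[69,0,-8],[0,0,0],-1],[[69,0,-5],[0,0,0],-1],[[69,0,-3],[0,0,0],-1],[[69,0,0],[0,0,0],-1],[[69,0,0],[0,0,0],-1],[[69,0,0],[0,0,0],-1]]}}

```text
time: 10.78
tool_pos: [0.5361, 0.1245, 0.0753]
ee_rot: [3.141, 0.001, 0.069]
wrist_force: [-6.8, -0.8, 9.0]
width: 0.0005
```

Request:
{"api": "move_arm", "payload": {"targets": [[[0,0,-40],[0,0,0],-1],[[0,0,-60],[0,0,0],-1],[[40,100,-60],[0,0,0.2],-0.1],[[94,210,-60],[0,0,0.2],-0.1],[[94,210,-60],[0,0,0.2],-0.1],[[94,210,-60],[0,0,0.2],-0.1],[[94,210,-60],[0,0,0.2],-0.1],[[94,210,-30],[0,0,0.2],-0.1],[[94,210,0],[0,0,0.2],-0.1],[[94,210,0],[0,0,0.2],-0.1],[[94,210,0],[0,0,0.2],-0.1]]}}

```text
time: 12.15
tool_pos: [0.6459, -0.0777, 0.0748]
ee_rot: [3.141, -0.002, 0.067]
wrist_force: [0.3, 0.1, 0.6]
width: 0.0422
```

Run:
```python
from h import *
im,o=snap("wrist","pics/w5.png"); print(o["time"],o["tool_pos"],o["ee_rot"],o["wrist_force"],o["width"])
c=cam("wrist",o)
C=np.array([.5407,-.0848,.033]);ex=np.array([.9979,.065,0])
print("pred bar end",proj(c,[C+ex*.132,C+ex*.104]))
cv2.imwrite("pics/w5c.png",cv2.resize(im[100:400,170:470,::-1],None,fx=2,fy=2))
```

```text
12.15 [ 0.64588794 -0.0776784   0.07484105] [ 3.14125727e+00 -1.68261061e-03  6.67292518e-02] [0.29087603 0.09728298 0.59880481] 0.04217633421337134
pred bar end [[320.13027408 214.00547833]
 [320.01935812 253.75124987]]
```

View pics/w5c.png

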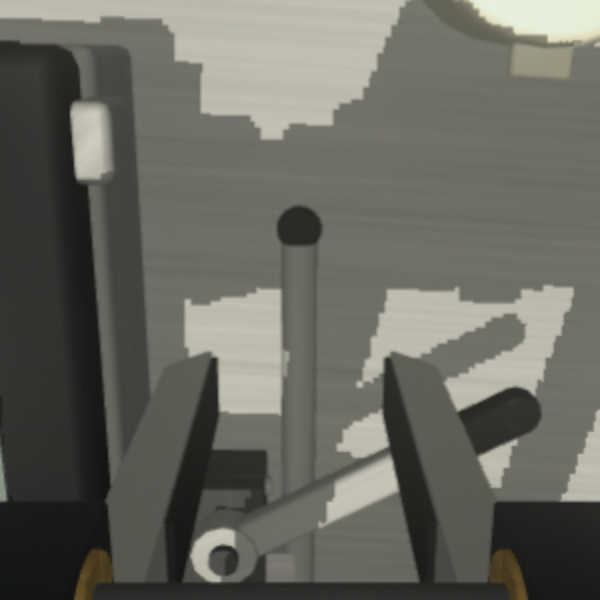

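The bar lies midway between the fingers (bar end at u≈320, as predicted) and the lever tip is clear. I'll descend.

Request:
{"api": "move_arm", "payload": {"targets": [[[0,0,45],[0,0,0],-0.1],[[0,0,75],[0,0,0],-0.1],[[0,0,84],[0,0,0],-0.1],[[0,0,84],[0,0,0],-0.1],[[0,0,84],[0,0,0],-0.1]]}}

```text
time: 12.82
tool_pos: [0.6472, -0.0787, -0.0079]
ee_rot: [3.14, -0.004, 0.066]
wrist_force: [0.4, -0.4, 0.6]
width: 0.0426
```

Request:
{"api": "move_arm", "payload": {"targets": [[[0,0,0],[0,0,0],-0.6],[[0,0,0],[0,0,0],-0.6],[[0,0,0],[0,0,0],-0.6],[[0,0,0],[0,0,0],-1],[[0,0,0],[0,0,0],-1],[[0,0,0],[0,0,0],-1],[[0,0,0],[0,0,0],-1]]}}

```text
time: 13.7
tool_pos: [0.6454, -0.0777, -0.0104]
ee_rot: [-3.141, 0.0, 0.066]
wrist_force: [-0.0, 4.0, 1.9]
width: 0.011
```

Request:
{"api": "move_arm", "payload": {"targets": [[[0,-1,0],[0,0,0],-1],[[0,-1,0],[0,0,0],-1],[[0,-1,0],[0,0,0],-1]]}}

```text
time: 14.08
tool_pos: [0.6454, -0.0773, -0.0104]
ee_rot: [-3.142, 0.0, 0.066]
wrist_force: [-0.4, 2.9, 1.8]
width: 0.0107
```

Request:
{"api": "move_arm", "payload": {"targets": [[[0,-2,0],[0,0,0],-1],[[0,-2,0],[0,0,0],-1],[[0,-2,0],[0,0,0],-1]]}}

```text
time: 14.45
tool_pos: [0.6454, -0.0772, -0.0104]
ee_rot: [3.139, -0.0, 0.065]
wrist_force: [0.5, -4.6, 0.4]
width: 0.0114
```

Request:
{"api": "move_arm", "payload": {"targets": [[[0,12,0],[0,0,0],-1],[[0,24,0],[0,0,0],-1],[[0,36,0],[0,0,0],-1],[[0,44,0],[0,0,0],-1],[[0,47,0],[0,0,0],-1],[[0,47,0],[0,0,0],-1],[[0,47,0],[0,0,0],-1],[[0,47,0],[0,0,0],-1]]}}

```text
time: 15.45
tool_pos: [0.6482, -0.1222, -0.0104]
ee_rot: [3.141, 0.0, 0.066]
wrist_force: [-1.5, 3.3, 2.8]
width: 0.0109
```

Run:
```python
from h import *
im,o=snap("top","pics/t6.png"); print(o["time"],o["tool_pos"],o["wrist_force"])
d=np.array(o["tool_pos"])-[.6454,-.0772,-.0104]; th=.065; print("leg",-( -np.sin(th)*d[0]+np.cos(th)*d[1]), "along",np.cos(th)*d[0]+np.sin(th)*d[1])
w,o=snap("wrist","pics/w6.png")
C=np.array([.5407,-.0842,.033]);ex=np.array([.9979,.065,0]);ey=np.array([-.065,.9979,0])
print("coll mouth px",proj(cam("wrist",o),[C+ey*.012+[0,0,.006]])," top",proj(cam("top"),[C+ey*.012]))
cv2.imwrite("pics/w6c.png",cv2.resize(w[190:480,150:450,::-1],None,fx=2,fy=2,interpolation=cv2.INTER_CUBIC))
cv2.imwrite("pics/t6c.png",cv2.resize(im[200:340,260:400,::-1],None,fx=4,fy=4,interpolation=cv2.INTER_CUBIC))
```

```text
15.45 [ 0.64817978 -0.12218254 -0.01040499] [-1.45359677  3.33883879  2.78322215]
leg 0.04506810525015808 along -0.0001478928938953403
coll mouth px [[211.98855598 494.11572956]]  top [[322.79879158 268.8817323 ]]
```

View pics/t6c.png

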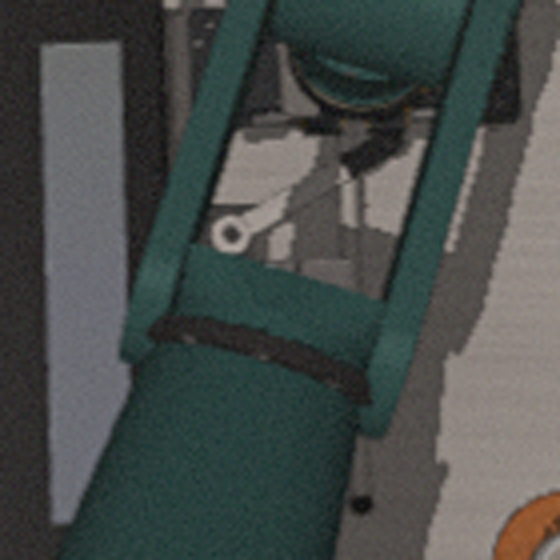

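The bar is out, the lever is still open, and the arm hides part of the leg. The bar's far rubber end is at about (350,326). I'll check the travel by comparing that end's centroid in the two top pictures.

Run:
```python
from h import *
c=cam("top"); P=[]
for f,(u,v) in(("top0",(332,327)),("t6",(350,326))):
    g=cv2.imread(f"pics/{f}.png",0)[v-7:v+8,u-7:u+8]; 
    g=cv2.GaussianBlur(g,(0,0),.7).astype(float); print(f,g.min()); w=np.clip(55-g,0,None) if g.min()<45 else np.clip(g.min()+20-g,0,None)
    n,l,s,ce=cv2.connectedComponentsWithStats((w>0).astype(np.uint8)); k=l[7,7] or 1+s[1:,4].argmax(); w=w*(l==k)
    y,x=np.mgrid[v-7:v+8,u-7:u+8]; q=[(w*x).sum()/w.sum(),(w*y).sum()/w.sum()]; print(q,s[k]); P.append(onz(c,[q],.033)[0])
d=P[1]-P[0]; th=.065; print("sy",-np.sin(th)*d[0]+np.cos(th)*d[1],"sx",np.cos(th)*d[0]+np.sin(th)*d[1])
```

```text
top0 26.0
[np.float64(330.7991631799163), np.float64(326.43514644351467)] [ 4  5  5  4 15]
t6 22.0
[np.float64(346.3637059724349), np.float64(325.24119448698315)] [ 0  0 10 15 78]
sy -0.0362500147869751 sx 0.0013633096173827066
```

Run:
```python
from h import *
c=cam("top"); g=cv2.imread("pics/t6.png",0); print(g[320:332,342:357])
P=onz(c,[(330.8,326.4),(349.9,325.6)],.033); d=P[1]-P[0]; print(-np.sin(.065)*d[0]+np.cos(.065)*d[1])
```

```text
[[41 44 41 41 33 52 71 79 77 69 74 73 79 80 76]
 [48 39 40 35 32 56 71 78 75 74 70 70 79 83 74]
 [43 37 40 26 42 56 66 73 82 72 68 70 81 82 81]
 [38 43 33 29 56 63 57 71 70 60 63 70 81 74 79]
 [45 40 30 33 55 48 43 34 33 27 36 73 83 79 75]
 [43 41 36 39 48 44 23 20 15 19 26 62 76 79 79]
 [33 36 37 36 59 47 22 18 29 17 21 53 74 77 79]
 [32 43 30 42 68 59 37 19 18 19 45 66 73 75 77]
 [42 36 30 49 70 71 56 51 37 53 62 75 80 73 77]
 [36 38 35 54 81 82 80 73 69 81 78 76 81 78 78]
 [42 33 30 56 76 76 82 75 80 74 79 76 76 76 79]
 [31 30 37 68 78 81 80 75 78 80 83 80 79 75 78]]
-0.044421629759467285
```

The bar-end shift gives 44.4 mm and the kinematics give 45.1 mm, so it is at the mark. Now I'll loosen the grip slightly, so the inner finger still holds the bar against the spring, and check.

Request:
{"api": "move_arm", "payload": {"targets": [[[0,1,0],[0,0,0],-0.7],[[0,1,0],[0,0,0],-0.7],[[0,1,0],[0,0,0],-0.7]]}}

```text
time: 15.92
tool_pos: [0.6483, -0.1231, -0.0105]
ee_rot: [-3.141, 0.0, 0.066]
wrist_force: [-1.1, 3.9, 2.0]
width: 0.0144
```

Request:
{"api": "move_arm", "payload": {"targets": [[[-5,0,0],[0,0,0],-0.7],[[-10,0,0],[0,0,0],-0.7],[[-14,0,0],[0,0,0],-0.7],[[-18,0,0],[0,0,0],-0.7],[[-22,0,0],[0,0,0],-0.7],[[-26,0,0],[0,0,0],-0.7],[[-30,0,0],[0,0,0],-0.7],[[-33,0,0],[0,0,0],-0.7],[[-36,0,0],[0,0,0],-0.7],[[-36,0,0],[0,0,0],-0.7]]}}

```text
time: 17.18
tool_pos: [0.6132, -0.1256, -0.0102]
ee_rot: [3.141, -0.002, 0.066]
wrist_force: [2.4, 4.1, 0.2]
width: 0.0141
```

Request:
{"api": "move_arm", "payload": {"targets": [[[-3,0,0],[0,0,0],-0.7],[[-6,0,0],[0,0,0],-0.7],[[-9,0,0],[0,0,0],-0.7],[[-12,0,0],[0,0,0],-0.7],[[-15,0,0],[0,0,0],-0.7],[[-18,0,0],[0,0,0],-0.7],[[-21,0,0],[0,0,0],-0.7],[[-24,0,0],[0,0,0],-0.7],[[-26,0,0],[0,0,0],-0.7],[[-26,0,0],[0,0,0],-0.7]]}}

```text
time: 18.42
tool_pos: [0.5883, -0.1268, -0.0099]
ee_rot: [-3.141, -0.005, 0.066]
wrist_force: [4.9, 5.4, 1.1]
width: 0.0138
```

Request:
{"api": "move_arm", "payload": {"targets": [[[-2,0,0],[0,0,0],-0.7],[[-4,0,0],[0,0,0],-0.7],[[-5,0,0],[0,0,0],-0.7],[[-6,0,0],[0,0,0],-0.7],[[-6,0,0],[0,0,0],-0.7]]}}

```text
time: 19.05
tool_pos: [0.5843, -0.127, -0.0098]
ee_rot: [-3.141, -0.009, 0.066]
wrist_force: [9.9, 5.3, -3.1]
width: 0.0142
```

Request:
{"api": "move_arm", "payload": {"targets": [[[-2,0,0],[0,0,0],-0.7],[[-4,0,0],[0,0,0],-0.7],[[-4,0,0],[0,0,0],-0.7],[[-4,0,0],[0,0,0],-0.7]]}}

```text
time: 19.55
tool_pos: [0.5845, -0.1271, -0.0096]
ee_rot: [3.141, -0.018, 0.065]
wrist_force: [19.3, 6.1, -9.9]
width: 0.0143
```

Request:
{"api": "move_arm", "payload": {"targets": [[[2,0,0],[0,0,0],-0.7],[[2,-0.5,0],[0,0,0],-1],[[2,-0.5,0],[0,0,0],-1],[[2,-0.5,0],[0,0,0],-1],[[2,-0.5,0],[0,0,0],-1],[[2,-0.5,0],[0,0,0],-1],[[2,-0.5,0],[0,0,0],-1]]}}

```text
time: 20.42
tool_pos: [0.5843, -0.1257, -0.0097]
ee_rot: [-3.14, -0.013, 0.066]
wrist_force: [14.0, 8.5, -4.8]
width: 0.0114
```

Run:
```python
from h import *
w,o=snap("wrist","pics/w7.png"); im,_=snap("top","pics/t7.png"); print(o["time"],o["tool_pos"],o["ee_rot"],o["wrist_force"],o["width"])
d=np.array(o["tool_pos"])-[.6454,-.0772,-.0104]; th=.065; print("leg",-( -np.sin(th)*d[0]+np.cos(th)*d[1]), "along",np.cos(th)*d[0]+np.sin(th)*d[1])
a=cv2.resize(w[150:450,200:440,::-1],None,fx=1.7,fy=1.7,interpolation=cv2.INTER_CUBIC); b=cv2.resize(im[205:335,280:380,::-1],None,fx=3.9,fy=3.9,interpolation=cv2.INTER_CUBIC)
n=min(len(a),len(b)); cv2.imwrite("pics/c7.png",np.hstack([a[:n],b[:n]]))
```

```text
20.425 [ 0.58425057 -0.12571111 -0.0097033 ] [-3.14015743 -0.01294423  0.0656063 ] [14.0360958   8.52836641 -4.78338428] 0.011365712741361993
leg 0.04443675235650524 along -0.06417130025078337
```

View pics/c7.png

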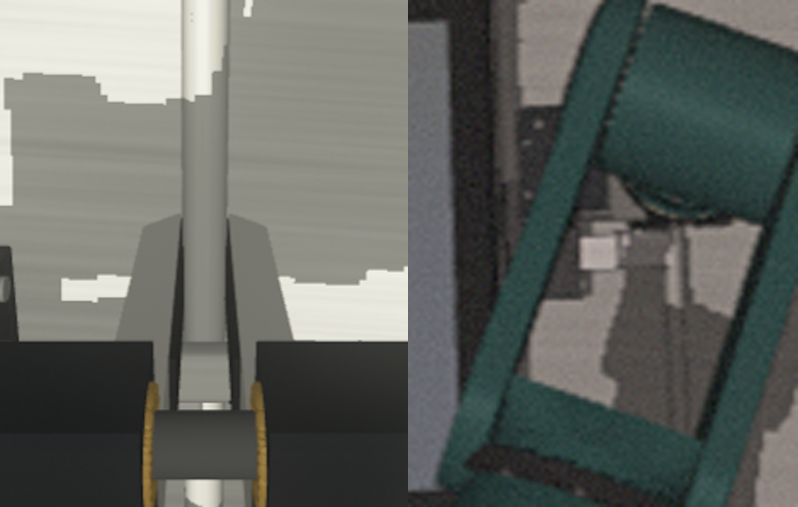

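The grip is closed on the bar and the leg reads 44.4 mm by kinematics, but the arm hides the lever. One more look from the scene camera to check it.

Run:
```python
from h import *
s,o=snap("scene","pics/s8.png"); print(o["wrist_force"],np.abs(o["qvel"]).max())
c=cam("scene"); C=np.array([.5407,-.0842,.055]);ex=np.array([.9979,.065,0]);ey=np.array([-.065,.9979,0])
pv=C+.025*ex+.025*ey
for n,a in(("closed",0),("open",.52),("half",.26)): print(n,proj(c,[pv,pv+.108*(np.sin(a)*ex-np.cos(a)*ey)]).round(1).tolist())
q=proj(c,[pv])[0].astype(int); x0,y0=q[0]-60,q[1]-40; print(x0,y0)
cv2.imwrite("pics/c8.png",cv2.resize(s[y0:y0+80,x0:x0+110,::-1],None,fx=7,fy=7,interpolation=cv2.INTER_CUBIC))
```

```text
[14.35858872  8.24304528 -5.47688314] 0.0017088399437048428
closed [[323.9, 240.6], [291.4, 231.4]]
open [[323.9, 240.6], [288.2, 243.7]]
half [[323.9, 240.6], [288.6, 237.4]]
263 200
```

View pics/c8.png

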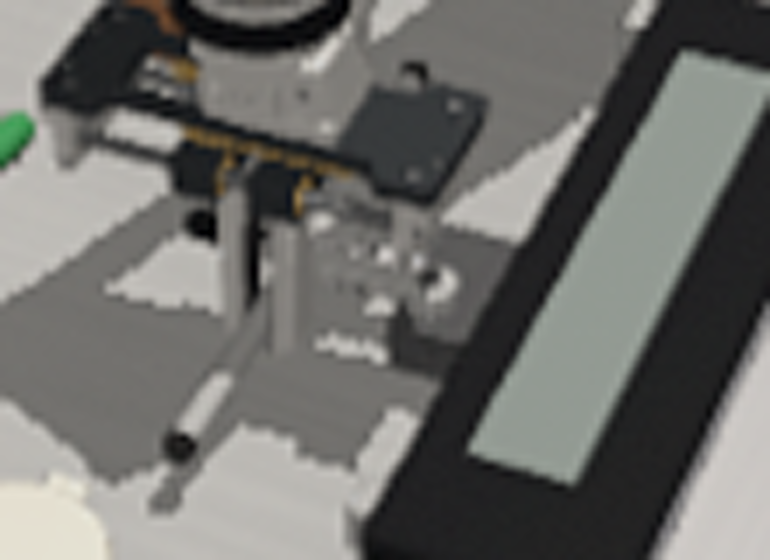

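The lever tip at (291.6, 231.7) matches the closed prediction of (291.4, 231.4). The open and half-closed predictions are at rows 244 and 237. Everything is still, so I'm handing in.

Run:
```python
from bench import order,status
o=status.get_obs(); print(o["time"],o["width"],o["wrist_force"]); print(order.close_job())
```

```text
20.575 0.010891295652908932 [14.8876363   7.65569121 -4.87989254]
the job is handed in; nothing more can be done
None
```

I pressed the round, square and oblong keys in that order, pulled the pouch rest out to its second ring and slid along the bar to close the cam lever. I handed in at 20.6 s, still gripping the bar; the hand-in gave no verdict.

**Keys:** each key was pressed to a firm stop at a TCP height of 0.0753 m with 8–9 N, and I lifted straight off each one. I did not look again to confirm they had sprung back up.

**Pouch rest:** with the lever still open, the leg stood at 45.1 mm by the arm's position and 44.4 mm by the camera. At the end it was 44.4 mm by the arm's position. The fingers were shut on the bar (11 mm opening), the last picture pair showed the arm at rest, and the spring load was felt at the wrist.

**Lever:** it reached a hard stop, with the push rising to 19 N; I then eased off to about 14 N. In the scene view its tip is at (291.6, 231.7), against a predicted (291.4, 231.4) for fully closed.

**What disagreed:** the fingertips really end about 24 mm short of the reported TCP. I found this when the first press met no resistance at the expected height, confirmed it by camera and by touch, and corrected all later heights for it.

**Other things on the counter:** the hand kept clear of them throughout and no unexpected contact force appeared. I did not measure their positions again at the end.

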